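# Serve a round roll with tongs at the hall-sale bake stall

### The arm

A 6-joint arm with a two-finger parallel gripper is mounted at the origin on the work surface. World frame = base frame: x ahead of the robot, y to its left, z up, the work surface at z = 0. Lengths are in m, angles in rad, forces in N, time in s.
With the tool pointing down it reaches from about 0.375 to 0.975 m from the base axis. Payload 3.8 kg.
Tool frame: the origin (TCP) lies midway between the tips of the shut fingers; the grasp point (between the pads) lies 19 mm behind it; z points along the fingers, y is the direction in which the jaws open and shut (so a half turn about z gives the same grasp; the last joint's range is limited). The gripper opens to 85 mm and grips with 20 to 120 N. Pads are 22 mm wide; open, the fingers measure 114 mm over their backs; the gripper's body (76 mm by 85 mm) begins 54 mm behind the grasp point. The pads swing forward as they close: fully open they stand 13 mm farther back than shut.
Start: joints at [1.273, 0.264, 1.604, -0, 1.274, -0.037], TCP at [0.174, 0.652, 0.231] pointing down, gripper open.
Joint ranges: [-2.63, 2.63], [-0.94, 2.18], [0.31, 2.57], [-1.31, 4.45], [0, 2.66], [-2.55, 2.55]. Speed limits (rad/s): [2.57, 2.57, 3.14, 3.14, 3.14, 3.14].

### API

Orientations are given as a rotation vector (axis times angle).
In Python, from workcell import bot gives the robot as it stands.
- The arm moves only by the tool drive_tool, never from a script. Its argument "steps" is a list of rows, each a list of 2 entries, a list of its own where there are three numbers: the shift along the tool's x, y, z in mm, then the turn about the tool's z in degrees. In form: [[[dx, dy, dz], twist], ...]. A call has 1 to 8 rows; each row shifts and turns the commanded pose from where the row before left it, along the tool's axes as they then stand; what a row does not reach is not made up. A row lasts 1/12 s, in which the tool goes at most 41.7 mm and 7.16 degrees, less where a joint would pass 70% of its speed; a pose out of reach is approached as far as the arm can. A call is refused whole if a number of a shift passes 41.7 or a number of a turn 7.16, either way. A call with a gripper value outside its range is refused whole. "jaw" is the opening, from 0 (shut) to 1 (fully open), set as the call begins (left out, the last holds). The fingers move at their own pace and stop on an object; "force" is the grip in N (left out, the last holds). Time passes only in rows, so rows that do not move let the fingers close. It gives the time, the measured TCP pose, the force and the opening at its end, in the units of the state.
- bot.read_state(): the state, without advancing time (a new reading comes with each control period).
- bot.read_camera(name): name is "scene" or "top" or "wrist"; returns the picture (384x512x3 uint8, red, green, blue); there is no depth.
- bot.camera_info(name): a dict with "fx", "fy", "cx", "cy" (pixels), "position" and "attitude" of the camera in the world. Camera axes: x right, y down, z forward; pixel columns grow to the right and rows downward; lengths in m; the calibration is good to about 2 mm. A picture is of the moment at which its call begins: read the wrist's pose just before it. camera_info takes no time and is no camera call; for the wrist camera it gives the pose at the moment of the call.
- bot.finish_job(): hands the job in, once; it reports no verdict.
The state is a dict: "time": time; "q": joint angles; "joint_vel": joint speeds; "joint_torque": joint torques, N m; "tool_pos": TCP position; "tcp_rot": TCP orientation; "wrist_force": force on the tool from outside, world axes, zero at the start; "torque": the same for the moment, N m; "width": opening from 0.0 (shut) to 1.0 (fully open).
Only numpy, scipy, OpenCV 4.12 (cv2) and the standard library are available. Lean on these libraries where they do the work, as an engineer would, in place of code of your own. Each camera call takes 0.05 s, during which the arm holds its last target.

### The job

At the bake stall, first push the bread board, with its bakes riding on it, fully home into the corner of the wooden stop rails so that it lies square against both rails. Then take the kitchen tongs by their two arms and with them, never touching the roll with the gripper itself, pick up the round roll; the board stays home, the other two bakes stay on it, and the mug, jar, shaker and book around it stay where they are. Finish while holding: keep the roll still between the tongs' jaws, lifted at least 10 cm above the board.

Things in the scene. Friction and masses are not known exactly. Their poses are not given: they have to be found in the camera images.
- stops: Fixed L of two wooden rails, 20 mm wide, 26 mm high. Origin on the table at the inner corner. Back rail's inner face: this frame's plane x=0, y from 0 to -300 mm; side rail's: plane y=0, x from 0 to -170 mm. Push the board along +x (away from the robot) and +y (robot's left); home, the board's origin is at x=-80, y=-140 mm of this frame, with the same yaw.
- board: Loose pale wooden bread board, 160 mm (its x) by 280 mm (its y), 20 mm thick, about 0.4 kg, slides flat on the table. Origin at the centre of its underside. Starts about 25 to 55 mm short of each rail, up to 0.1 rad askew. Three bakes stand on it in a row along its y, about 90 mm apart, in any order.
- round_roll: The round bread roll to be picked up: 54 mm in diameter at its widest (18 mm above its underside), 44 mm high, flat underside 38 mm wide, pale cross on top, rigid, about 50 g. Origin at the centre of its underside, z up.
- finger_roll: Oblong roll, 104 mm long (its x), 38 mm wide, 39 mm high, on the board; stays there. Origin at the centre of its underside.
- ring_roll: Ring-shaped roll with a hole, 68 mm across, 26 mm high, on the board; stays there. Origin at the centre of its underside.
- tongs: Loose steel kitchen tongs lying on the table, 222 mm long, 26 mm high, 0.14 kg, arms side by side, opening in the horizontal plane. Origin on the underside midway between the two black grip pads (grip here from above, across y); x points from hinge (x=-95 mm) to jaws, y to the left arm, z up. Pads: x=-20 to +20 mm, 26 mm high, about 60 mm wide over their outer faces when open.
- tongs_jaws (a point): Point midway between the jaws, half way up them: x=+85 mm, z=13 mm in the tongs' frame; the roll belongs here. Jaws: flat upright plates 40 mm long, 26 mm high, 86 mm apart inside (92 outside) when open. Squeezing the pads to 52 mm outside width brings the jaws to about 72 mm inside; 43 mm to 54 mm, parallel, holding the roll.
- jaw_left: The tongs' left arm with its jaw plate (tongs' +y side). Origin at the hinge, on the underside. Both arms close evenly about the tongs' x axis. A spring pushes them open with about 10.5 N at the pads when open, 13 N when squeezed, so the tongs stay held in a partly closed grip.
- jaw_right: The tongs' right arm with its jaw plate (tongs' -y side). Origin at the hinge, on the underside.
- mug: White mug, 80 mm across, 90 mm high, standing left of the board; a bystander. Origin under its centre.
- jar: Amber jar with a brass lid, 62 mm across, 85 mm high, right of the board towards the back; a bystander. Origin under its centre.
- shaker: Steel shaker, 44 mm across, 83 mm high, far right; a bystander. Origin under its centre.
- book: Blue book lying flat, 120 by 180 by 30 mm, to the right of the tongs; a bystander. Origin under its centre.
Not all that is in view belongs to the job. Leave any red look-alike of the finger_roll alone.

How it is judged:
By the outcome, as a careful person would: the job done as asked, in the order asked, and still so for the second after the job is handed in, while the arm keeps its last pose, push and grip.
It also fails if it takes over 72 s, if anything falls off the work surface, if the arm or the gripper's body presses on something with over 40 N, if the wrist force passes 120 N, or if a joint passes its speed limit or range.

## Working session

There is one attempt and no reset: what is moved stays moved. The work goes in short steps, Python scripts to look and compute and a tool call to move; the robot and the scene stay as the last step left them, time stands still between calls to the robot, and variables do not carry over. Pictures are saved under pics/ and viewed, and the job is handed in when it is done.

Besides the shell and the picture viewer there is one more tool, called after "Emit:" by a JSON object that holds its "api" and its "payload". drive_tool: Moves the arm, as the interface text tells. Its arguments: {"type":"object","properties":{"steps":{"type":"array","items":{"type":"array"}},"jaw":{"type":"number"},"force":{"type":"number"}},"required":["steps"]}

```bash
mkdir -p pics; ls; python3 - <<'E'
from workcell import bot
import cv2
for n in ("scene","top","wrist"):
    i=bot.camera_info(n); print(n,i)
    cv2.imwrite(f"pics/{n}0.png",bot.read_camera(n)[:,:,::-1])
print(bot.read_state())
E
```

```text
pics
scene {'fx': 479.90186478472936, 'fy': 479.90186478472936, 'cx': 249.53820809245144, 'cy': 187.36222410762213, 'position': array([ 1.24087771, -0.51170621,  1.16886445]), 'attitude': array([-2.22954265, -1.171762  ,  0.39680825])}
top {'fx': 435.1420288534581, 'fy': 435.1420288534581, 'cx': 253.03204375834835, 'cy': 189.5531549634768, 'position': array([ 0.32226525, -0.03817207,  1.4368609 ]), 'attitude': array([-2.12426231,  2.13482401, -0.14573291])}
wrist {'fx': 281.5753968970873, 'fy': 281.5753968970873, 'cx': 252.4335022759924, 'cy': 192.8415974018864, 'position': array([0.10272053, 0.66894404, 0.37239935]), 'attitude': array([2.29999831, 1.76905491, 0.25491527])}
{'time': 0.15, 'q': array([ 1.27309115e+00,  2.64625154e-01,  1.60508730e+00,  1.26423867e-06,
        1.27369480e+00, -3.68953102e-02]), 'joint_vel': array([-0.00111577, -0.00344925, -0.00482089,  0.00052651,  0.00052645,
        0.00055364]), 'joint_torque': array([ 2.65423414e-04, -5.15908992e+01, -3.67956054e+01, -4.88144769e-05,
        8.20552174e-03,  3.11331871e-05]), 'tool_pos': array([0.17388612, 0.6516195 , 0.23020308]), 'tcp_rot': array([-4.08480006e-01, -3.11461629e+00,  2.80998478e-03]), 'wrist_force': array([-0.7474401 ,  0.36787524, -0.05211336]), 'torque': array([ 0.00788821, -0.01650253,  0.05711232]), 'width': 1.0016777705377078}
```

View pics/top0.png

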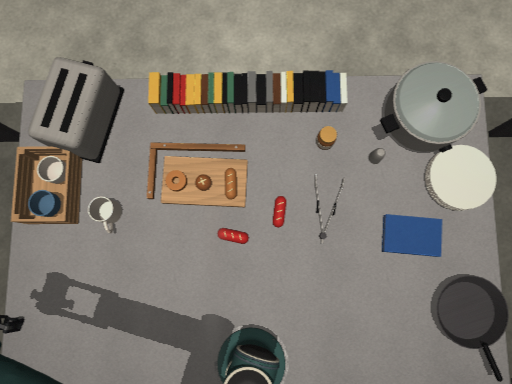

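View pics/scene0.png

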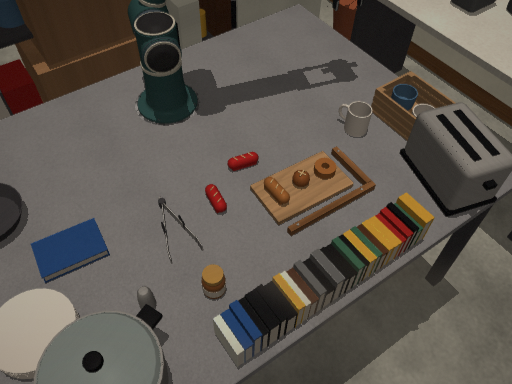

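The top view shows +x up and +y left. The rails' corner is at about (152,145), the board spans (162–246, 156–207) and the round roll is in the middle at (204,182). The tongs have their hinge at (323,236) and jaws at (316–343,177). There are two red look-alikes at (233,236) and (279,211). Next I'll enlarge.

```bash
python3 - <<'E'
import cv2
a=cv2.imread("pics/top0.png")
cv2.imwrite("pics/c1.png",cv2.resize(a[130:250,140:260],None,fx=5,fy=5,interpolation=cv2.INTER_CUBIC)[:600])
cv2.imwrite("pics/c2.png",cv2.resize(a[160:250,265:365],None,fx=6,fy=6,interpolation=cv2.INTER_CUBIC))
E
```

```text
(no output)
```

View pics/c1.png

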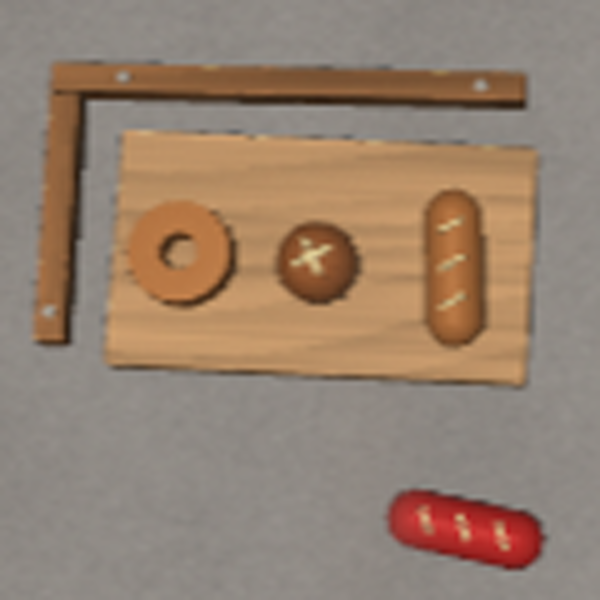

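View pics/c2.png

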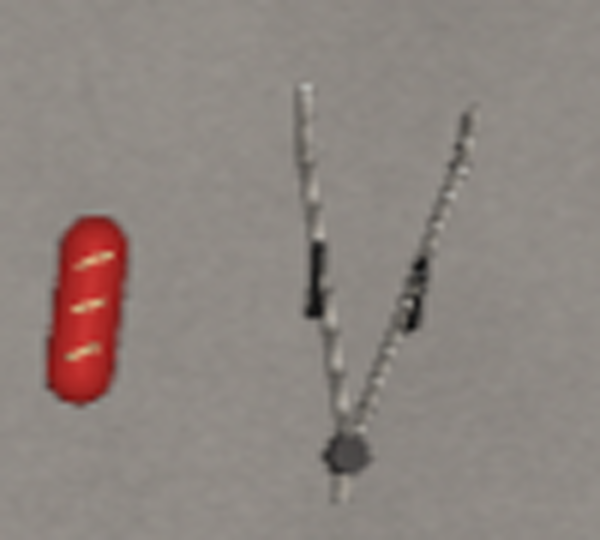

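```bash
cat > h.py <<'E'
import numpy as np, cv2
from scipy.spatial.transform import Rotation as R
from workcell import bot
def px2w(info,uv,z):
    uv=np.atleast_2d(np.asarray(uv,float)); M=R.from_rotvec(info["attitude"]).as_matrix()
    d=np.c_[(uv[:,0]-info["cx"])/info["fx"],(uv[:,1]-info["cy"])/info["fy"],np.ones(len(uv))]@M.T
    p=info["position"]; s=(z-p[2])/d[:,2]
    return p+d*s[:,None]
def w2px(info,P):
    P=np.atleast_2d(np.asarray(P,float)); M=R.from_rotvec(info["attitude"]).as_matrix()
    c=(P-info["position"])@M
    return np.c_[info["fx"]*c[:,0]/c[:,2]+info["cx"],info["fy"]*c[:,1]/c[:,2]+info["cy"]]
def crop(uv,o,f): return (np.asarray(uv,float)+.5)/f-.5+np.asarray(o)
E
python3 - <<'E'
from h import *
t=bot.camera_info("top"); np.set_printoptions(precision=4,suppress=True)
C=lambda uv:crop(uv,(140,130),5); D=lambda uv:crop(uv,(265,160),6)
b=px2w(t,C([(122,130),(538,149),(524,384),(107,365)]),.02);print("board",b,b.mean(0),np.linalg.norm(b-np.roll(b,-1,0),axis=1))
r=px2w(t,C([(85,97),(525,103),(72,343)]),.026);print("rail top",r)
r=px2w(t,C([(85,101),(525,107),(70,343)]),.0);print("rail bot",r)
print("roll c",px2w(t,C([(318,262)]),.038),"ring",px2w(t,C([(181,252)]),.04),"fing",px2w(t,C([(454,268)]),.045))
print("hinge,padL,padR",px2w(t,D([(347,453),(317,279),(416,293),(308,85),(470,105)]),.026))
print("red",px2w(t,D([(88,310)]),.03),px2w(t,C([(465,529)]),.03))
E
```

```text
board [[0.665  0.2898 0.02  ]
 [0.6497 0.0106 0.02  ]
 [0.492  0.02   0.02  ]
 [0.5062 0.2951 0.02  ]] [0.5782 0.1539 0.02  ] [0.2796 0.158  0.2755 0.1589]
rail top [[0.6865 0.314  0.026 ]
 [0.6798 0.019  0.026 ]
 [0.5201 0.3173 0.026 ]]
rail bot [[0.6904 0.3204 0.    ]
 [0.6836 0.0201 0.    ]
 [0.5238 0.3252 0.    ]]
roll c [[0.571  0.1542 0.038 ]] ring [[0.5779 0.244  0.04  ]] fing [[0.5651 0.0645 0.045 ]]
hinge,padL,padR [[ 0.3969 -0.2316  0.026 ]
 [ 0.4909 -0.218   0.026 ]
 [ 0.483  -0.2712  0.026 ]
 [ 0.5981 -0.2159  0.026 ]
 [ 0.5863 -0.304   0.026 ]]
red [[ 0.4743 -0.0936  0.03  ]] [[0.3969 0.0576 0.03  ]]
```

Emit:
{"api": "drive_tool", "payload": {"steps": [[[0,0,0],-6.8],[[0,0,0],-6.8],[[-20,-33,0],0],[[-20,-33,0],0],[[-20,-33,0],0],[[-20,-33,0],0],[[-20,-33,0],0],[[-20,-33,0],0]], "jaw": 0, "force": 30}}

```text
time: 0.82
tool_pos: [0.2897, 0.4496, 0.2309]
tcp_rot: [-0.036, -3.141, 0.001]
wrist_force: [0.6, -0.5, 0.0]
width: -0.004
```

Emit:
{"api": "drive_tool", "payload": {"steps": [[[-20,-33,0],0],[[-20,-33,0],0],[[-20,-33,0],0],[[-20,-33,0],0],[[-20,-33,0],0],[[-20,-33,0],0],[[-20,-33,0],0],[[0,0,0],0]]}}

```text
time: 1.48
tool_pos: [0.4265, 0.2118, 0.2312]
tcp_rot: [0.046, 3.14, -0.005]
wrist_force: [0.3, -0.2, -0.3]
width: -0.001
```

Emit:
{"api": "drive_tool", "payload": {"steps": [[[-12,-18,25],0],[[-12,-18,25],0],[[-12,-18,25],0],[[0,0,34],0],[[0,0,34],0],[[0,0,34],0],[[0,0,20],0],[[0,0,12],0]]}}

```text
time: 2.15
tool_pos: [0.4556, 0.1617, 0.0187]
tcp_rot: [-0.037, -3.136, 0.003]
wrist_force: [0.0, -0.4, 0.3]
width: 0.001
```

Emit:
{"api": "drive_tool", "payload": {"steps": [[[0,0,8],0],[[0,0,0],0]]}}

```text
time: 2.32
tool_pos: [0.4568, 0.1621, 0.0123]
tcp_rot: [-0.036, -3.138, 0.002]
wrist_force: [0.1, 0.3, -0.0]
width: 0.003
```

```bash
python3 - <<'E'
from h import *
cv2.imwrite("pics/t1.png",cv2.resize(bot.read_camera("top")[130:250,140:260,::-1],None,fx=5,fy=5,interpolation=cv2.INTER_CUBIC))
print(bot.read_state())
E
```

```text
{'time': 2.3667, 'q': array([ 2.89573570e-01,  1.59256459e-01,  2.18362278e+00,  8.18279718e-05,
        8.00564178e-01, -1.25804323e+00]), 'joint_vel': array([-0.00212723, -0.02508547, -0.02460153, -0.00020105,  0.00499262,
       -0.00196476]), 'joint_torque': array([-2.63748615e-02, -3.54638886e+01, -2.67952484e+01, -9.20267157e-04,
       -3.37478821e-02,  3.09152791e-03]), 'tool_pos': array([0.45791581, 0.16243834, 0.01362085]), 'tcp_rot': array([-3.64783337e-02, -3.13959578e+00,  7.73892358e-04]), 'wrist_force': array([ 0.36510116, -0.22577707, -0.27641023]), 'torque': array([ 0.02746323, -0.02975195,  0.06029445]), 'width': 0.003440138065519515}
```

View pics/t1.png

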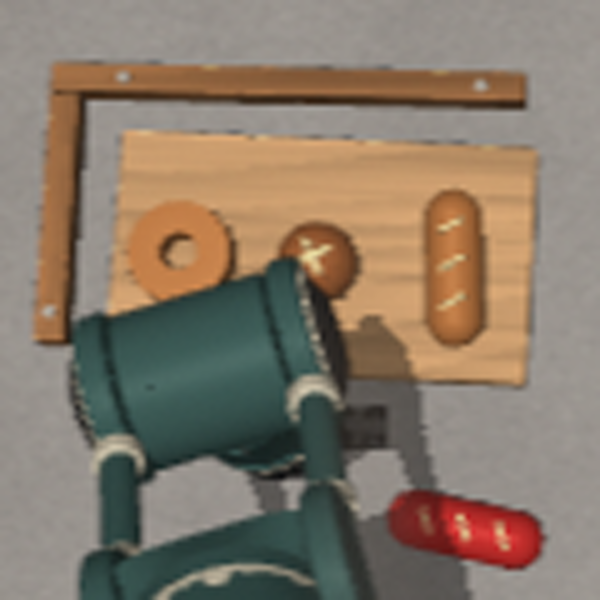

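The fingers are in front of the board and clear of everything. I'll push +x gently.

Emit:
{"api": "drive_tool", "payload": {"steps": [[[-8,-5,0],0],[[-8,-5,0],0],[[-6,0,0],0],[[-5,0,0],0],[[-4,0,0],0],[[-4,0,0],0],[[-4,0,0],0],[[-4,0,0],0]]}}

```text
time: 3.03
tool_pos: [0.4993, 0.151, 0.014]
tcp_rot: [-0.037, -3.136, 0.001]
wrist_force: [-7.0, 0.1, 5.9]
width: -0.0
```

Emit:
{"api": "drive_tool", "payload": {"steps": [[[-3,0,0],0],[[-3,0,0],0],[[-2,0,0],0],[[-2,0,0],0]]}}

```text
time: 3.37
tool_pos: [0.5093, 0.1508, 0.014]
tcp_rot: [-0.037, -3.136, 0.001]
wrist_force: [-6.7, -0.3, 4.6]
width: -0.002
```

Emit:
{"api": "drive_tool", "payload": {"steps": [[[-2,0,0],0],[[-2,0,0],0],[[-1,0,0],0]]}}

```text
time: 3.62
tool_pos: [0.5133, 0.1506, 0.0139]
tcp_rot: [-0.038, -3.134, 0.002]
wrist_force: [-10.9, -0.3, 9.0]
width: 0.002
```

Emit:
{"api": "drive_tool", "payload": {"steps": [[[-1,0,0],0],[[-1,0,0],0],[[0,0,0],0]]}}

```text
time: 3.87
tool_pos: [0.5134, 0.1504, 0.0135]
tcp_rot: [-0.038, -3.13, 0.003]
wrist_force: [-12.4, -1.3, 9.7]
width: 0.002
```

Emit:
{"api": "drive_tool", "payload": {"steps": [[[-1,0,0],0],[[-2,0,0],0],[[0,0,0],0]]}}

```text
time: 4.12
tool_pos: [0.5142, 0.1499, 0.0131]
tcp_rot: [-0.037, -3.126, 0.004]
wrist_force: [-17.7, -1.6, 14.8]
width: -0.002
```

Emit:
{"api": "drive_tool", "payload": {"steps": [[[10,0,0],0],[[12,0,0],0],[[0,0,-35],0],[[0,0,-35],0],[[0,0,-35],0],[[-20,-34,0],0],[[-20,-34,0],0],[[-20,-34,0],0]]}}

```text
time: 4.78
tool_pos: [0.5587, 0.0476, 0.1214]
tcp_rot: [0.033, 3.137, 0.0]
wrist_force: [0.0, 0.3, 0.1]
width: 0.001
```

Emit:
{"api": "drive_tool", "payload": {"steps": [[[-20,-34,0],0],[[-20,-34,0],0],[[0,0,0],0],[[0,0,0],0]]}}

```text
time: 5.12
tool_pos: [0.5964, -0.0228, 0.1196]
tcp_rot: [0.043, 3.14, -0.0]
wrist_force: [-0.5, -0.4, -0.2]
width: -0.002
```

```bash
python3 - <<'E'
from h import *
cv2.imwrite("pics/t2.png",cv2.resize(bot.read_camera("scene")[130:250,230:390,::-1],None,fx=5,fy=5,interpolation=cv2.INTER_CUBIC))
cv2.imwrite("pics/w2.png",bot.read_camera("wrist")[:,:,::-1])
E
```

```text
(no output)
```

View pics/t2.png

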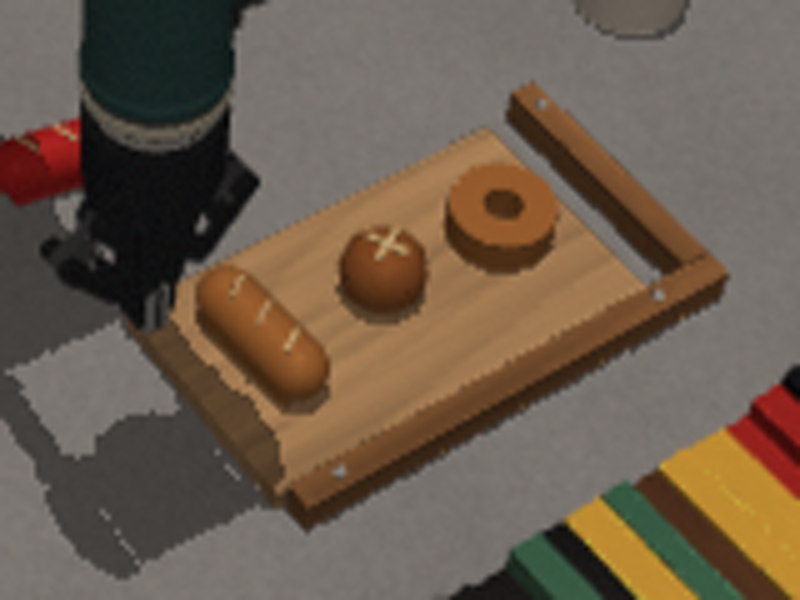

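View pics/w2.png

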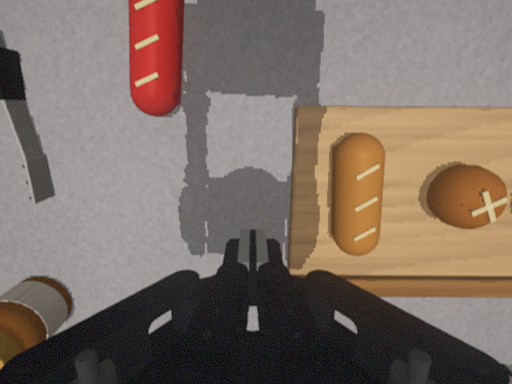

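The board lies flush along the back rail, with a 25 mm gap left to the side rail. The gripper is clear of the right edge. I'll go down and push +y.

Emit:
{"api": "drive_tool", "payload": {"steps": [[[0,0,30],0],[[0,0,30],0],[[0,0,30],0],[[0,0,16],0],[[0,0,0],0],[[0,6,0],0],[[0,6,0],0],[[0,4,0],0]]}}

```text
time: 5.88
tool_pos: [0.5974, -0.0035, 0.0154]
tcp_rot: [0.035, 3.138, 0.0]
wrist_force: [-0.4, 0.4, -0.4]
width: 0.003
```

Emit:
{"api": "drive_tool", "payload": {"steps": [[[0,4,0],0],[[0,4,0],0],[[0,4,0],0],[[0,3,0],0],[[0,3,0],0],[[0,3,0],0],[[0,2,0],0]]}}

```text
time: 6.47
tool_pos: [0.5971, 0.0169, 0.0143]
tcp_rot: [0.036, 3.14, -0.003]
wrist_force: [-0.4, -6.4, 3.8]
width: 0.001
```

Emit:
{"api": "drive_tool", "payload": {"steps": [[[0,2,0],0],[[0,2,0],0],[[0,1.5,0],0],[[0,1,0],0]]}}

```text
time: 6.8
tool_pos: [0.5973, 0.0232, 0.0143]
tcp_rot: [0.036, 3.14, -0.003]
wrist_force: [-0.6, -6.1, 3.7]
width: 0.0
```

Emit:
{"api": "drive_tool", "payload": {"steps": [[[0,1,0],0],[[0,1,0],0],[[0,1,0],0]]}}

```text
time: 7.05
tool_pos: [0.5974, 0.0261, 0.0143]
tcp_rot: [0.036, 3.14, -0.003]
wrist_force: [0.0, -6.5, 3.9]
width: -0.001
```

Emit:
{"api": "drive_tool", "payload": {"steps": [[[0,1,0],0],[[0,1,0],0],[[0,1,0],0]]}}

```text
time: 7.3
tool_pos: [0.5975, 0.0291, 0.0143]
tcp_rot: [0.037, 3.14, -0.003]
wrist_force: [-1.3, -5.7, 4.1]
width: -0.007
```

Emit:
{"api": "drive_tool", "payload": {"steps": [[[0,1,0],0],[[0,1,0],0],[[0,0,0],0]]}}

```text
time: 7.55
tool_pos: [0.5976, 0.0313, 0.0143]
tcp_rot: [0.036, 3.14, -0.003]
wrist_force: [-0.3, -5.1, 3.9]
width: -0.003
```

Emit:
{"api": "drive_tool", "payload": {"steps": [[[0,1,0],0],[[0,1,0],0],[[0,1,0],0],[[0,0,0],0]]}}

```text
time: 7.88
tool_pos: [0.5977, 0.0343, 0.0143]
tcp_rot: [0.037, 3.14, -0.003]
wrist_force: [-1.1, -5.9, 4.1]
width: -0.002
```

```bash
python3 - <<'E'
from h import *
cv2.imwrite("pics/t3.png",cv2.resize(bot.read_camera("scene")[130:250,230:390,::-1],None,fx=5,fy=5,interpolation=cv2.INTER_CUBIC))
E
```

```text
(no output)
```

View pics/t3.png

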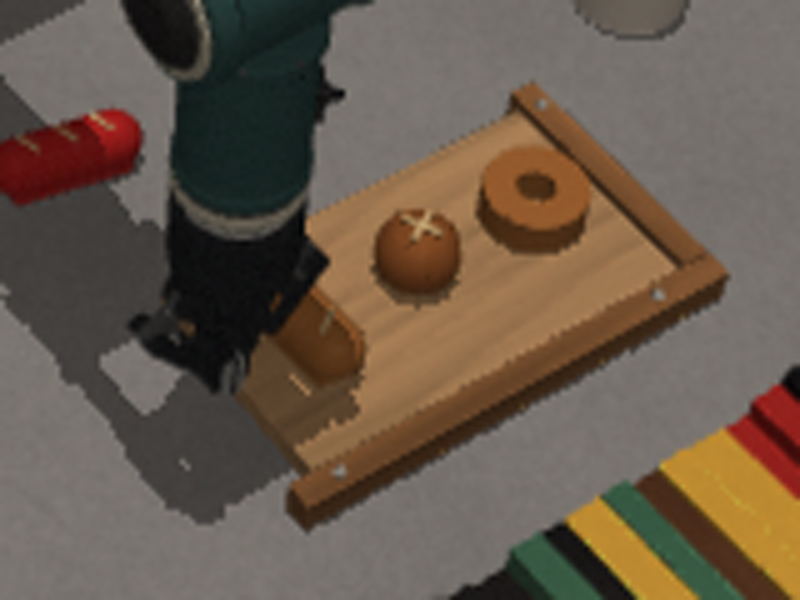

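Only a sliver of a gap remains, so I'll push on.

Emit:
{"api": "drive_tool", "payload": {"steps": [[[0,1,0],0],[[0,1,0],0],[[0,1,0],0],[[0,0,0],0]]}}

```text
time: 8.27
tool_pos: [0.5977, 0.0347, 0.0143]
tcp_rot: [0.034, 3.14, -0.009]
wrist_force: [-1.0, -14.4, 4.1]
width: -0.002
```

Emit:
{"api": "drive_tool", "payload": {"steps": [[[0,1,0],0],[[0,1,0],0],[[0,0,0],0]]}}

```text
time: 8.52
tool_pos: [0.5977, 0.0349, 0.0143]
tcp_rot: [0.033, 3.14, -0.013]
wrist_force: [-0.1, -21.0, 3.0]
width: -0.003
```

Emit:
{"api": "drive_tool", "payload": {"steps": [[[0,-8,0],0],[[0,-12,0],0],[[0,0,-38],0],[[0,0,-38],0],[[0,0,-38],0],[[12,-33,-12],0],[[12,-33,-12],0],[[12,-33,-12],0]]}}

```text
time: 9.18
tool_pos: [0.558, -0.078, 0.1648]
tcp_rot: [0.034, 3.14, 0.0]
wrist_force: [0.7, -1.2, -0.3]
width: 0.0
```

Emit:
{"api": "drive_tool", "payload": {"steps": [[[12,-33,-12],0],[[12,-33,-12],0],[[12,-33,-12],0],[[12,-33,0],0],[[12,-20,0],0],[[0,0,0],6.9],[[0,0,0],0],[[0,0,0],0]], "jaw": 1}}

```text
time: 9.85
tool_pos: [0.4943, -0.2281, 0.1991]
tcp_rot: [0.223, 3.134, 0.001]
wrist_force: [-0.2, 0.5, 0.4]
width: 1.0
```

```bash
python3 - <<'E'
from h import *
a=bot.read_camera("top")[:,:,::-1]
cv2.imwrite("pics/t4.png",cv2.resize(a[130:250,140:260],None,fx=5,fy=5,interpolation=cv2.INTER_CUBIC))
print(bot.read_state()["tool_pos"],bot.read_state()["tcp_rot"],bot.camera_info("wrist"))
cv2.imwrite("pics/w4.png",bot.read_camera("wrist")[:,:,::-1])
E
```

```text
[ 0.49448179 -0.22773434  0.19908332] [-2.21557139e-01 -3.13369486e+00 -1.05398388e-03] {'fx': 281.5753968970873, 'fy': 281.5753968970873, 'cx': 252.4335022759924, 'cy': 192.8415974018864, 'position': array([ 0.4215454 , -0.21918487,  0.34142919]), 'attitude': array([2.19842673, 1.90991863, 0.2785748 ])}
```

View pics/t4.png

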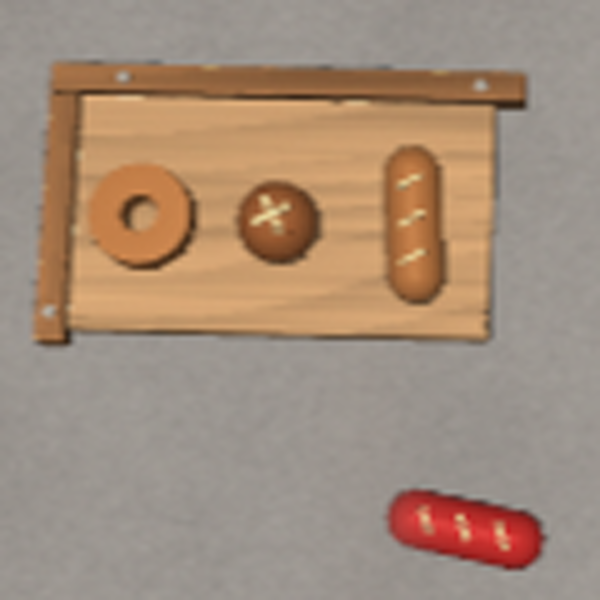

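View pics/w4.png

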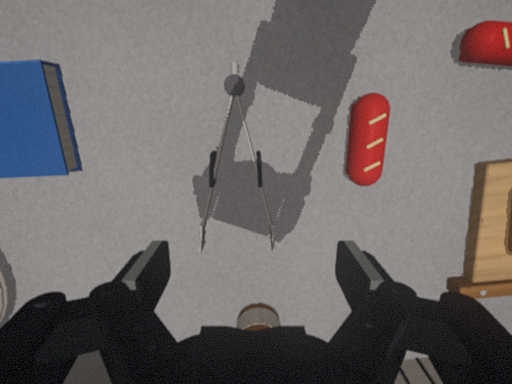

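The board looks flush in the corner, and I'll check that magnified. The tongs show in the wrist view with the hinge at (234,85), pads at (212,168) and (259,168), and tips at (202,248) and (272,248).

```bash
python3 - <<'E'
from h import *
a=cv2.resize(cv2.imread("pics/t4.png"),None,fx=1,fy=1)
from h import *
t=bot.read_camera("top")[:,:,::-1]; s=bot.read_camera("scene")[:,:,::-1]
A=cv2.resize(t[140:200,144:184],(400,600),interpolation=cv2.INTER_CUBIC)
B=cv2.resize(s[145:205,325:365],(400,600),interpolation=cv2.INTER_CUBIC)
cv2.imwrite("pics/z5.png",np.hstack([A,B]))
w=cv2.imread("pics/w4.png")
cv2.imwrite("pics/z6.png",cv2.resize(w[55:255,170:300],None,fx=3,fy=3,interpolation=cv2.INTER_CUBIC))
E
```

```text
(no output)
```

View pics/z5.png

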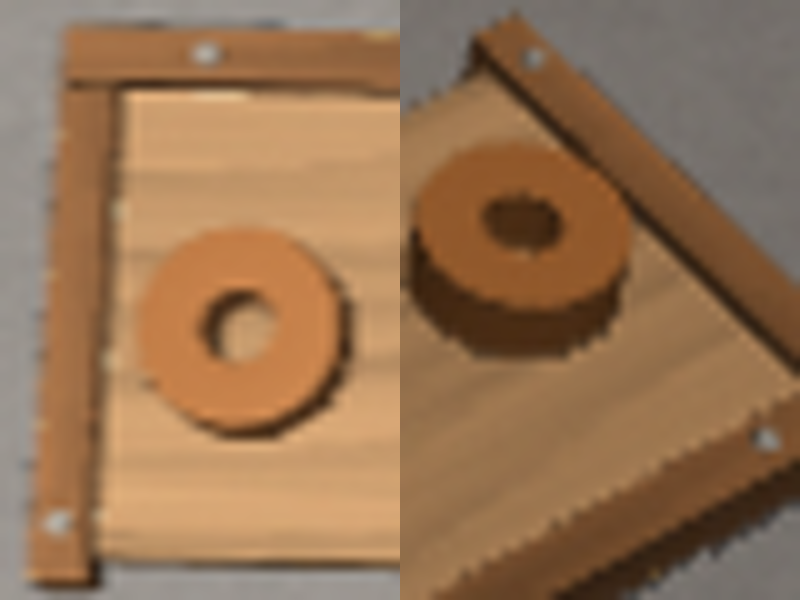

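View pics/z6.png

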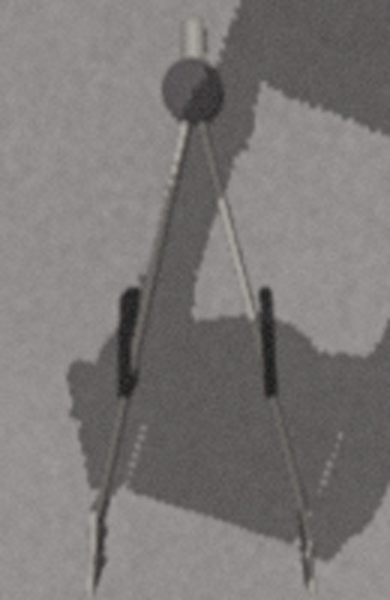

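```bash
python3 - <<'E'
from h import *
np.set_printoptions(precision=4,suppress=True)
i=bot.camera_info("wrist"); C=lambda uv:crop(uv,(170,55),3)
p=px2w(i,C([(193,90),(130,342),(268,342),(95,590),(311,588)]),.026); print(p)
for d in (p[1:3].mean(0)-p[0],p[3:].mean(0)-p[0]): print(np.linalg.norm(d),np.arctan2(d[1],d[0]))
print("pads",p[1:3].mean(0), p[1]-p[2])
s=bot.read_state();M=R.from_rotvec(s["tcp_rot"]).as_matrix();print(s["tool_pos"],M)
t=bot.camera_info("top");c=lambda uv:crop(uv,(140,130),5)
print("roll",px2w(t,c([(278,222)]),.045),px2w(t,c([(278,222)]),.038))
b=px2w(t,c([(492,106),(490,341),(68,330)]),.02);print(b)
E
```

```text
[[ 0.3946 -0.234   0.026 ]
 [ 0.4797 -0.2718  0.026 ]
 [ 0.487  -0.22    0.026 ]
 [ 0.5807 -0.305   0.026 ]
 [ 0.5924 -0.2161  0.026 ]]
0.08962170127720798 -0.13313595940813247
0.19382978250847566 -0.13723775112407846
pads [ 0.4834 -0.2459  0.026 ] [-0.0073 -0.0519  0.    ]
[ 0.4948 -0.2273  0.1991] [[-0.9901  0.1406 -0.0001]
 [ 0.1406  0.9901  0.0003]
 [ 0.0002  0.0003 -1.    ]]
roll [[0.5965 0.1798 0.045 ]] [[0.5978 0.1809 0.038 ]]
[[0.6794 0.0414 0.02  ]
 [0.5206 0.0424 0.02  ]
 [0.5297 0.3218 0.02  ]]
```

Emit:
{"api": "drive_tool", "payload": {"steps": [[[5,-19,0],0],[[0,0,40],0],[[0,0,40],0],[[0,0,40],0],[[0,0,30],0],[[0,0,15],0],[[0,0,10],0],[[0,0,10],0]]}}

```text
time: 10.72
tool_pos: [0.4871, -0.2455, 0.0133]
tcp_rot: [-0.223, -3.133, -0.001]
wrist_force: [-0.2, -0.1, 0.6]
width: 1.005
```

Emit:
{"api": "drive_tool", "payload": {"steps": [[[0,0,7],0],[[0,0,3],0],[[0,0,0],0]]}}

```text
time: 10.97
tool_pos: [0.4873, -0.2463, 0.0045]
tcp_rot: [0.225, 3.133, -0.0]
wrist_force: [-0.4, -0.2, -0.2]
width: 1.002
```

Emit:
{"api": "drive_tool", "payload": {"steps": [[[0,0,3],0],[[0,0,0],0]]}}

```text
time: 11.13
tool_pos: [0.4875, -0.2465, 0.002]
tcp_rot: [0.226, 3.132, -0.001]
wrist_force: [-0.1, -1.3, 0.0]
width: 0.999
```

```bash
python3 - <<'E'
from h import *
w=bot.read_camera("wrist")[:,:,::-1]
s=bot.read_camera("scene")[:,:,::-1]
cv2.imwrite("pics/w7.png",w); cv2.imwrite("pics/s7.png",cv2.resize(s[180:280,130:250],None,fx=6,fy=6,interpolation=cv2.INTER_CUBIC))
print(bot.read_state()["tool_pos"])
E
```

```text
[ 0.48735846 -0.246493    0.00201213]
```

View pics/w7.png

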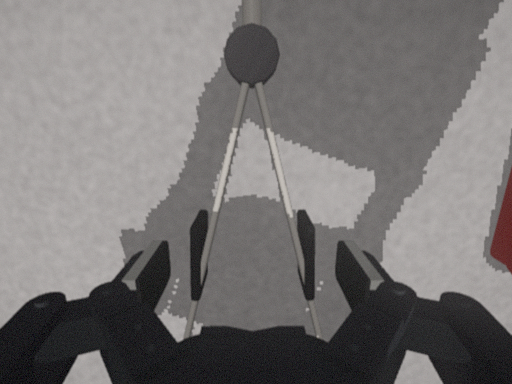

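View pics/s7.png

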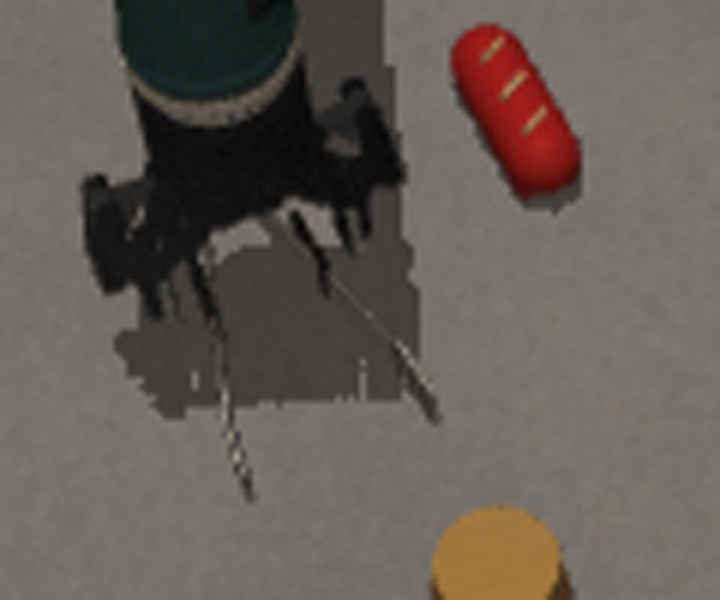

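The pads sit centred between the open fingers (200/306 against 165/345), so I'll partly close.

Emit:
{"api": "drive_tool", "payload": {"steps": [[[0,0,0],0],[[0,0,0],0],[[0,0,0],0],[[0,0,0],0],[[0,0,0],0]], "jaw": 0.62, "force": 30}}

```text
time: 11.65
tool_pos: [0.4881, -0.2469, 0.003]
tcp_rot: [0.226, 3.131, -0.002]
wrist_force: [-1.1, 1.0, 7.5]
width: 0.624
```

```bash
python3 - <<'E'
from h import *
w=bot.read_camera("wrist")[:,:,::-1]
cv2.imwrite("pics/w8.png",w)
print(bot.read_state())
E
```

```text
{'time': 11.7, 'q': array([-5.13844754e-01,  2.74590815e-01,  2.06320546e+00,  1.05528583e-04,
        8.01175335e-01, -1.94060831e+00]), 'joint_vel': array([-0.00116641, -0.00033981, -0.00054462, -0.00133699, -0.00084945,
        0.00095647]), 'joint_torque': array([ 1.88732293e-02, -3.91556060e+01, -2.55049789e+01, -5.65126142e-02,
       -4.30106744e-01, -6.52595423e-02]), 'tool_pos': array([ 0.48811826, -0.24687976,  0.00298121]), 'tcp_rot': array([ 2.25992589e-01,  3.13104517e+00, -1.65143637e-03]), 'wrist_force': array([-1.19330796,  0.31696764,  8.01591911]), 'torque': array([ 0.16110507,  0.1682094 , -0.05263813]), 'width': 0.6224830040001752}
```

View pics/w8.png

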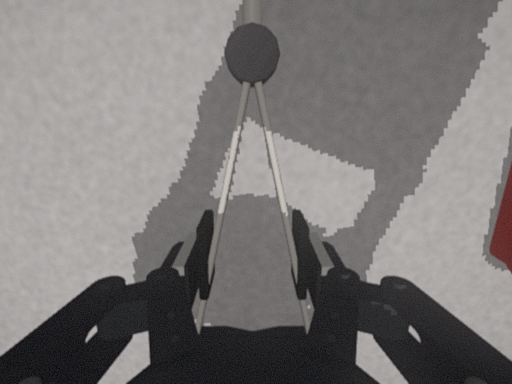

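Emit:
{"api": "drive_tool", "payload": {"steps": [[[0,0,-3],0],[[0,0,-5],0],[[0,0,-10],0],[[0,0,-20],0],[[0,0,-30],0],[[0,0,-30],0],[[0,0,-30],0],[[0,0,-20],0]]}}

```text
time: 12.37
tool_pos: [0.4878, -0.2467, 0.1531]
tcp_rot: [0.225, 3.13, -0.003]
wrist_force: [1.4, -0.8, -0.7]
width: 0.623
```

```bash
python3 - <<'E'
from h import *
s=bot.read_camera("scene")[:,:,::-1]
t=bot.read_camera("top")[:,:,::-1]
w=bot.read_camera("wrist")[:,:,::-1]
cv2.imwrite("pics/w9.png",w)
cv2.imwrite("pics/s9.png",np.hstack([cv2.resize(s[150:270,100:200],(400,480)),cv2.resize(t[130:250,280:380],(400,480))]))
print(bot.read_state()["tool_pos"],bot.read_state()["width"],bot.read_state()["wrist_force"])
E
```

```text
[ 0.48831995 -0.24701812  0.15198642] 0.6256272976756558 [-0.19493639 -0.12799933 -1.14316534]
```

View pics/s9.png

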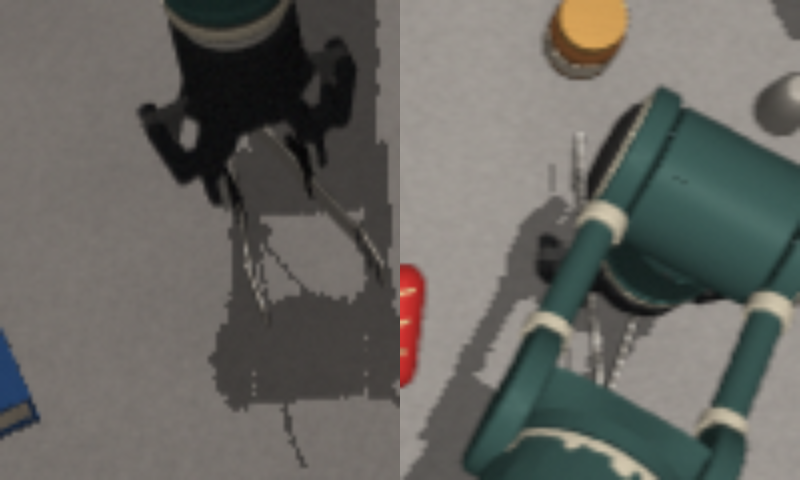

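View pics/w9.png

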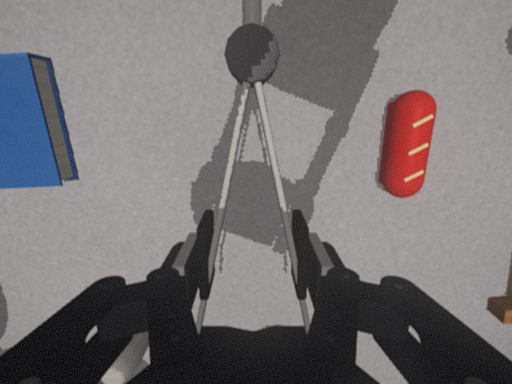

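Emit:
{"api": "drive_tool", "payload": {"steps": [[[0,0,0],-6.7],[[0,15,0],0],[[-1,28,0],0],[[-1,33,0],0],[[-1,33,0],0],[[-1,33,0],0],[[-1,33,0],0],[[-1,33,0],0]]}}

```text
time: 13.18
tool_pos: [0.4963, -0.036, 0.1472]
tcp_rot: [-0.046, -3.137, -0.001]
wrist_force: [-0.4, 0.2, -1.2]
width: 0.619
```

Emit:
{"api": "drive_tool", "payload": {"steps": [[[-1,33,0],0],[[-1,33,0],0],[[-1,33,0],0],[[-1,33,0],0],[[-1,33,0],0],[[-1,28,0],0],[[-1,15,0],0],[[0,0,0],0]]}}

```text
time: 13.85
tool_pos: [0.5092, 0.1726, 0.1473]
tcp_rot: [-0.04, -3.138, -0.001]
wrist_force: [-0.2, 0.0, -1.5]
width: 0.62
```

```bash
python3 - <<'E'
from h import *
s=bot.read_camera("scene")[:,:,::-1]
w=bot.read_camera("wrist")[:,:,::-1]
cv2.imwrite("pics/w10.png",w)
cv2.imwrite("pics/s10.png",cv2.resize(s[110:230,230:390],None,fx=5,fy=5,interpolation=cv2.INTER_CUBIC))
print(bot.read_state()["tool_pos"],bot.read_state()["tcp_rot"],bot.read_state()["width"],bot.read_state()["wrist_force"])
E
```

```text
[0.50922509 0.16970592 0.14746172] [-4.10942041e-02 -3.13784385e+00  2.16086839e-03] 0.6192511264897603 [-0.3423411  -0.66174598 -1.84835047]
```

View pics/s10.png

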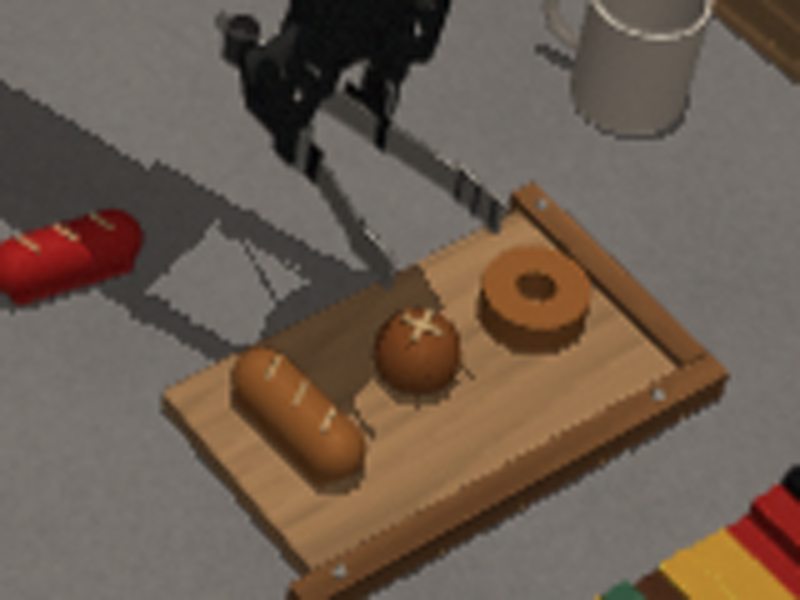

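View pics/w10.png

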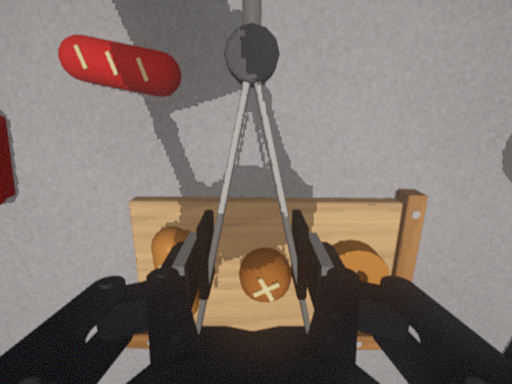

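```bash
python3 - <<'E'
from h import *
np.set_printoptions(precision=4,suppress=True)
i=bot.camera_info("scene"); C=lambda uv:crop(uv,(230,110),5)
p=px2w(i,C([(500,232),(388,288)]),.1445); print("tips",p,p.mean(0),np.linalg.norm(p[0]-p[1]))
print("roll top scene",px2w(i,C([(423,322)]),.064), "sil centre", px2w(i,C([(418,350)]),.042))
w=bot.camera_info("wrist"); print("roll wrist sil",px2w(w,[(265,274)],.042),px2w(w,[(265,291)],.064),"hinge",px2w(w,[(252,53)],.1705))
r=px2w(i,C([(165,402),(530,190),(690,360)]),.02);print(r)
s=bot.read_state();M=R.from_rotvec(s["tcp_rot"]).as_matrix();print(s["tool_pos"],M)
# project predicted board corners & roll sphere
c=np.array([.688,.3165]);y=-.0225;Rm=np.array([[np.cos(y),-np.sin(y)],[np.sin(y),np.cos(y)]])
for n,q in (("scene",i),("top",bot.camera_info("top"))):
    P=[list(c+Rm@np.array(v))+[z] for v,z in (((-.16,-.28),.02),((-.16,0),.02),((0,-.28),.02),((0,0),.026))]
    print(n,w2px(q,P).round(1).tolist())
E
```

```text
tips [[0.6174 0.2085 0.1445]
 [0.6141 0.1287 0.1445]] [0.6157 0.1686 0.1445] 0.0798832837697001
roll top scene [[0.5977 0.1795 0.064 ]] sil centre [[0.6003 0.1766 0.042 ]]
roll wrist sil [[0.5937 0.1787 0.042 ]] [[0.5977 0.1778 0.064 ]] hinge [[0.4148 0.1705 0.1705]]
[[0.5326 0.0372 0.02  ]
 [0.5246 0.3364 0.02  ]
 [0.6887 0.3237 0.02  ]]
[0.5092 0.1697 0.1475] [[-0.9997  0.0262 -0.0035]
 [ 0.0262  0.9997 -0.0013]
 [ 0.0035 -0.0014 -1.    ]]
scene [[261.3, 187.3], [332.5, 150.3], [292.6, 223.9], [366.1, 181.2]]
top [[238.3, 197.4], [153.7, 196.1], [239.4, 150.1], [155.9, 148.6]]
```

Emit:
{"api": "drive_tool", "payload": {"steps": [[[-2,11,0],0],[[0,0,20],0],[[0,0,25],0],[[0,0,20],0],[[0,0,0],0],[[0,0,0],0]]}}

```text
time: 14.45
tool_pos: [0.5119, 0.1793, 0.0828]
tcp_rot: [-0.045, -3.137, 0.002]
wrist_force: [0.7, 0.4, -0.9]
width: 0.623
```

```bash
python3 - <<'E'
from h import *
s=bot.read_camera("scene")[:,:,::-1]
cv2.imwrite("pics/s11.png",cv2.resize(s[130:220,270:370],None,fx=6,fy=6,interpolation=cv2.INTER_CUBIC))
print(bot.read_state()["tool_pos"],bot.read_state()["tcp_rot"],bot.read_state()["width"],bot.read_state()["wrist_force"])
E
```

```text
[0.51331526 0.17980091 0.0843524 ] [-4.46236116e-02 -3.14056667e+00  2.65470982e-04] 0.6234181262512997 [ 0.57563905 -0.37800765 -0.64963702]
```

View pics/s11.png

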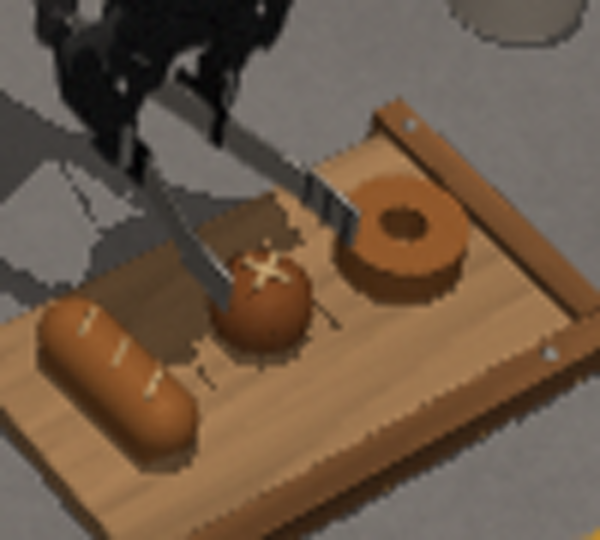

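```bash
python3 - <<'E'
from h import *
np.set_printoptions(precision=4,suppress=True)
i=bot.camera_info("scene"); C=lambda uv:crop(uv,(270,130),6)
p=px2w(i,C([(352,248),(230,313)]),.0814); print("tips",p,p.mean(0),np.linalg.norm(p[0]-p[1]))
print(px2w(i,C([(268,266)]),.064),px2w(i,C([(262,303)]),.042))
E
```

```text
tips [[0.6221 0.2107 0.0814]
 [0.6202 0.1347 0.0814]] [0.6212 0.1727 0.0814] 0.07601508508499072
[[0.5975 0.1798 0.064 ]] [[0.6018 0.1755 0.042 ]]
```

Emit:
{"api": "drive_tool", "payload": {"steps": [[[1,3,0],0],[[0,0,10],0],[[0,0,15],0],[[0,0,15],0],[[0,0,5],0],[[0,0,0],0],[[0,0,0],0]]}}

```text
time: 15.08
tool_pos: [0.5126, 0.1834, 0.0396]
tcp_rot: [0.042, 3.141, 0.0]
wrist_force: [-0.3, -0.4, -1.3]
width: 0.623
```

```bash
python3 - <<'E'
from h import *
s=bot.read_camera("scene")[:,:,::-1]
cv2.imwrite("pics/s12.png",cv2.resize(s[130:220,270:370],None,fx=6,fy=6,interpolation=cv2.INTER_CUBIC))
print(bot.read_state()["tool_pos"],bot.read_state()["tcp_rot"],bot.read_state()["width"],bot.read_state()["wrist_force"])
E
```

```text
[0.51314219 0.18358606 0.04007503] [4.21577153e-02 3.13999586e+00 6.77168682e-04] 0.6213714885383146 [-0.52496886 -0.25392836 -1.08937819]
```

View pics/s12.png

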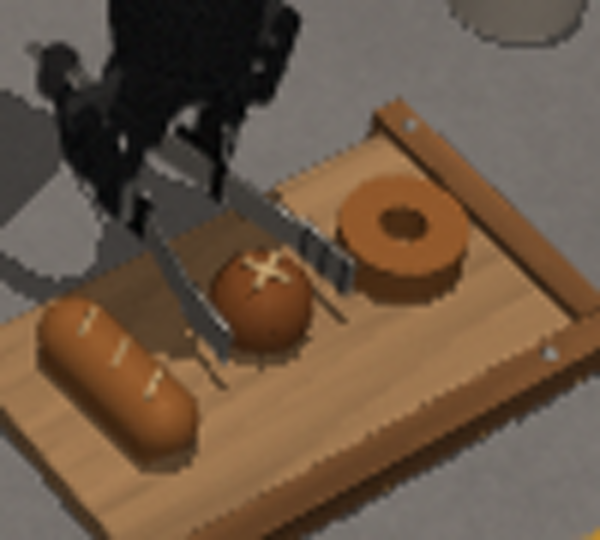

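The jaws straddle the roll with a gap on both sides. I'll lower the last 11 mm.

Emit:
{"api": "drive_tool", "payload": {"steps": [[[0,0,5],0],[[0,0,4],0],[[0,0,2],0],[[0,0,0],0],[[0,0,0],0]]}}

```text
time: 15.55
tool_pos: [0.5122, 0.1832, 0.0281]
tcp_rot: [-0.042, -3.141, 0.0]
wrist_force: [-0.5, -0.3, -1.7]
width: 0.624
```

```bash
python3 - <<'E'
from h import *
s=bot.read_camera("scene")[:,:,::-1]
cv2.imwrite("pics/s13.png",cv2.resize(s[130:220,270:370],None,fx=6,fy=6,interpolation=cv2.INTER_CUBIC))
print(bot.read_state()["tool_pos"],bot.read_state()["tcp_rot"],bot.read_state()["width"],bot.read_state()["wrist_force"])
i=bot.camera_info("scene")
E
```

```text
[0.51243442 0.18330015 0.02829392] [-4.22946253e-02 -3.14130384e+00  6.02563587e-06] 0.6245696170871932 [ 0.19514299  0.20827978 -1.32354965]
```

View pics/s13.png

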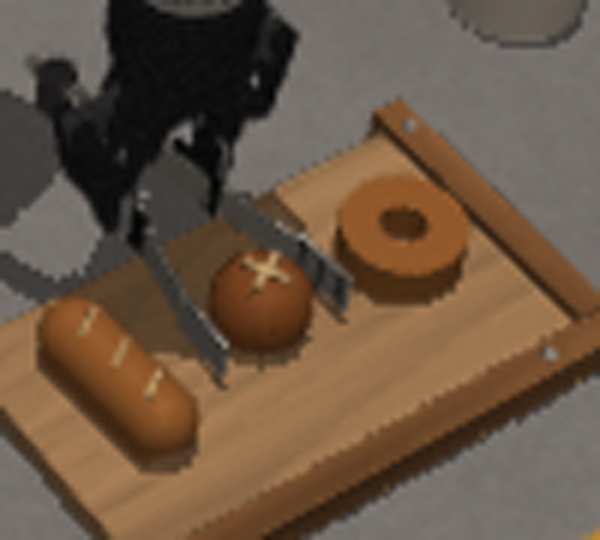

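Emit:
{"api": "drive_tool", "payload": {"steps": [[[0,0,0],0],[[0,0,0],0]], "jaw": 0.57, "force": 40}}

```text
time: 15.77
tool_pos: [0.5126, 0.1833, 0.0285]
tcp_rot: [0.042, 3.141, 0.0]
wrist_force: [0.4, 0.9, -1.1]
width: 0.577
```

Emit:
{"api": "drive_tool", "payload": {"steps": [[[0,0,0],0],[[0,0,0],0],[[0,0,0],0]], "jaw": 0.53}}

```text
time: 16.02
tool_pos: [0.5125, 0.1833, 0.0284]
tcp_rot: [0.042, 3.141, 0.0]
wrist_force: [0.1, -0.6, -0.8]
width: 0.531
```

```bash
python3 - <<'E'
from h import *
s=bot.read_camera("scene")[:,:,::-1]
cv2.imwrite("pics/s14.png",cv2.resize(s[130:220,270:370],None,fx=6,fy=6,interpolation=cv2.INTER_CUBIC))
E
```

```text
(no output)
```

View pics/s14.png

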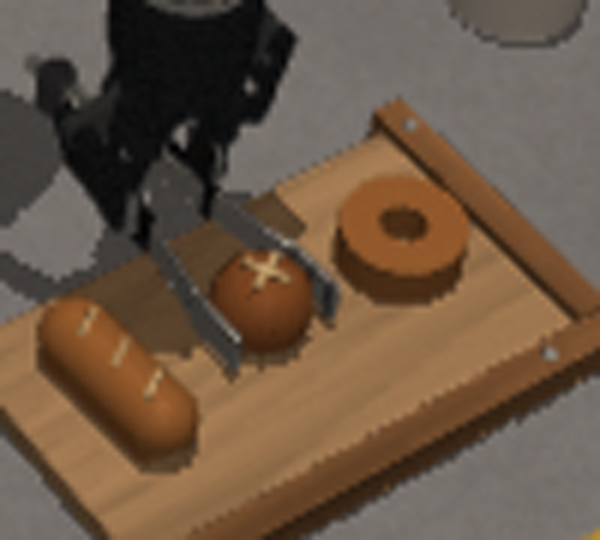

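Both jaws are about to touch the roll. I'll close fully onto it.

Emit:
{"api": "drive_tool", "payload": {"steps": [[[0,0,0],0],[[0,0,0],0],[[0,0,0],0],[[0,0,0],0],[[0,0,0],0]], "jaw": 0.4, "force": 40}}

```text
time: 16.48
tool_pos: [0.5125, 0.1833, 0.0283]
tcp_rot: [0.042, 3.141, -0.0]
wrist_force: [-0.7, -0.0, -1.2]
width: 0.49
```

```bash
python3 - <<'E'
from h import *
s=bot.read_camera("scene")[:,:,::-1]
cv2.imwrite("pics/s15.png",cv2.resize(s[130:220,270:370],None,fx=6,fy=6,interpolation=cv2.INTER_CUBIC))
print(bot.read_state()["width"]*85,bot.read_state()["wrist_force"],bot.read_state()["torque"])
E
```

```text
41.65853182665964 [-1.12535836 -0.16054944 -0.96169797] [-0.04350564 -0.05791084  0.01670539]
```

View pics/s15.png

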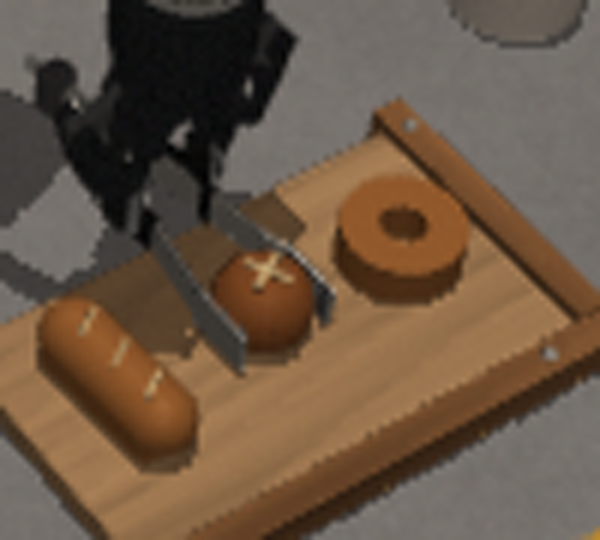

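The fingers stopped at 41.7 mm on a 34 mm target, so the roll is clamped. I'll lift straight up.

Emit:
{"api": "drive_tool", "payload": {"steps": [[[0,0,-3],0],[[0,0,-5],0],[[0,0,-10],0],[[0,0,-12],0],[[0,0,-15],0],[[0,0,-18],0],[[0,0,-20],0],[[0,0,-20],0]]}}

```text
time: 17.2
tool_pos: [0.5125, 0.1834, 0.1335]
tcp_rot: [0.042, 3.14, 0.001]
wrist_force: [0.4, -0.2, -2.2]
width: 0.492
```

Emit:
{"api": "drive_tool", "payload": {"steps": [[[0,0,-20],0],[[0,0,-18],0],[[0,0,-15],0],[[0,0,-8],0],[[0,0,-4],0],[[0,0,0],0],[[0,0,0],0],[[0,0,0],0]]}}

```text
time: 17.87
tool_pos: [0.5115, 0.183, 0.195]
tcp_rot: [-0.042, -3.139, 0.001]
wrist_force: [1.0, 0.1, -2.3]
width: 0.488
```

```bash
python3 - <<'E'
from h import *
s=bot.read_camera("scene")[:,:,::-1]; t=bot.read_camera("top")[:,:,::-1]
cv2.imwrite("pics/s16.png",cv2.resize(s[70:220,220:400],None,fx=4,fy=4,interpolation=cv2.INTER_CUBIC))
cv2.imwrite("pics/t16.png",t)
print(bot.read_state()["tool_pos"],bot.read_state()["tcp_rot"],bot.read_state()["width"]*85,bot.read_state()["wrist_force"],bot.read_state()["time"])
E
```

```text
[0.51156853 0.18304957 0.1949259 ] [-4.22590136e-02 -3.13894368e+00  1.19711967e-03] 41.888897170981195 [ 1.07004085  0.4291515  -1.41421782] 17.9667
```

View pics/s16.png

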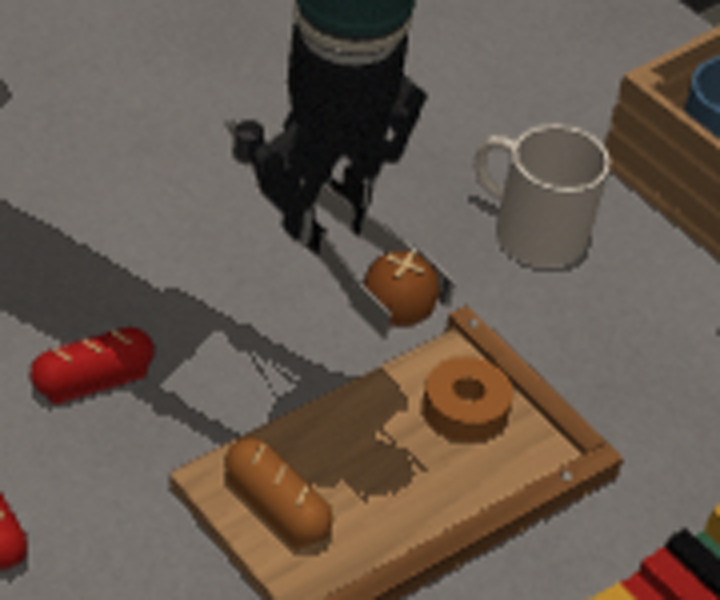

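View pics/t16.png

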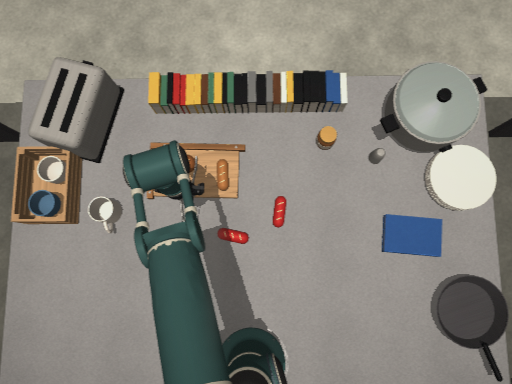

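Emit:
{"api": "drive_tool", "payload": {"steps": [[[0,0,0],0],[[0,0,0],0],[[0,0,0],0],[[0,0,0],0],[[0,0,0],0],[[0,0,0],0],[[0,0,0],0],[[0,0,0],0]]}}

```text
time: 18.63
tool_pos: [0.5124, 0.1833, 0.1963]
tcp_rot: [0.042, 3.141, 0.0]
wrist_force: [0.5, -0.5, -0.9]
width: 0.489
```

```bash
python3 - <<'E'
from h import *
s=bot.read_camera("scene")[:,:,::-1]; t=bot.read_camera("top")[:,:,::-1]
a=cv2.imread("pics/s16.png");b=cv2.resize(s[70:220,220:400],None,fx=4,fy=4,interpolation=cv2.INTER_CUBIC)
print("change",cv2.absdiff(a,b).max(), (cv2.absdiff(a,b).max(2)>40).sum())
z0=cv2.imread("pics/top0.png"); d=(cv2.absdiff(z0,t).max(2)>40)
for n,(u,v) in dict(jar=(327,137),shaker=(377,156),book=(412,235),mug=(101,210),red1=(279,211),red2=(233,236)).items(): print(n,d[v-22:v+22,u-22:u+22].sum())
A=cv2.resize(t[135:210,205:250],(360,600),interpolation=cv2.INTER_CUBIC);B=cv2.resize(s[145:225,255:390],(440,261),interpolation=cv2.INTER_CUBIC)
cv2.imwrite("pics/z17.png",np.hstack([A,np.vstack([B,np.zeros((339,440,3),np.uint8)])]))
print(bot.read_state()["tool_pos"],bot.read_state()["width"]*85)
E
```

```text
change 63 251
jar 0
shaker 0
book 0
mug 0
red1 0
red2 649
[0.51241237 0.18331722 0.19635083] 41.49796357157298
```

View pics/z17.png

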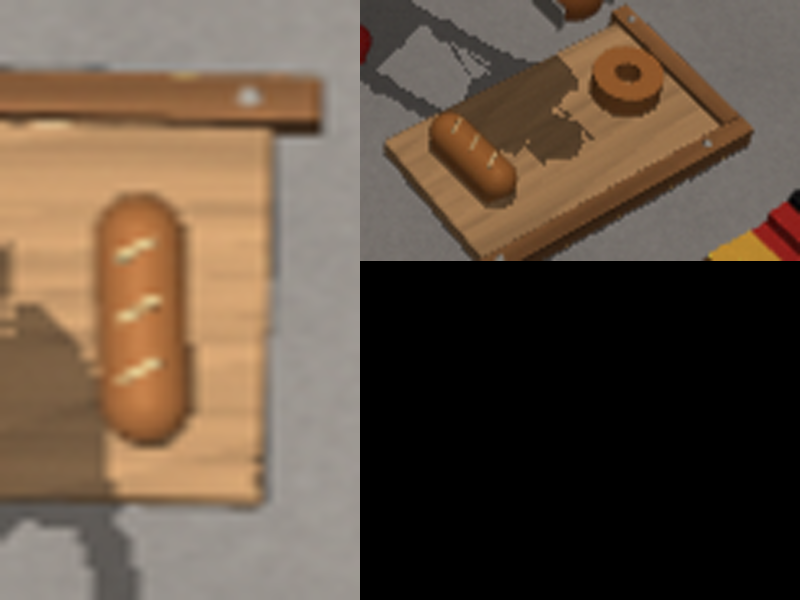

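```bash
python3 -c "
from workcell import bot
print(bot.finish_job())"
```

```text
the job is handed in; nothing more can be done
None
```

I pushed the board home and the arm now holds the round roll in the tongs, about 16 cm above the board. I handed the job in at about 18.7 s of the 72 s allowed.

**How it went:** I pushed the board with shut fingers along +x until it stopped against the back rail, then along +y until it stopped against the side rail. Contact force rose to about 18 N and 21 N. Then I took the tongs by their pads, partly closed them, and lowered the jaws over the roll. I squeezed at 40 N and lifted straight up.

**Last checks:**
- **Grip:** the fingers stopped at about 41.7 mm on a 34 mm target and read the same 0.8 s later, so the roll is clamped. The gripper itself never touched it.
- **Roll still:** there were only small pixel changes between two pictures 0.8 s apart. I put these down to the arm settling by about 1 mm.
- **Board:** in the pictures it lies flush and square against both rails, with the finger roll and ring roll still on it.
- **Surroundings:** mug, jar, shaker, book and one red look-alike showed no change from the first picture.
- **One check disagreed:** the picture comparison flagged the second red look-alike. It sits in the same place as before, with the arm's shadow beside it, so I took the difference to be the shadow.

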